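# Gauge the height of an adjustable furniture foot

### The job

Measure the beige adjustable furniture foot: slide it over the desk, without lifting or tipping it, fully home between the two jaws of the height gauge, and then press the gauge's head down until the sprung foot under it stands on top of the furniture foot and is pushed in about half of its 16 mm travel (the dark ring on its stem is then just reaching the head), never as far as its stop. Leave the gauge standing like that and let go; leave the other things on the desk where they are.

Things in the scene. Friction and masses are not known exactly. Their poses are not given: they have to be found in the camera images.
- furniture_foot: the part: loose beige adjustable furniture foot standing on the desk, about 0.3 kg; round base 100 mm across with an upright rim 20 mm high, a neck narrowing to 48 mm at 42 mm height, then a steel screw with a flat round beige cap, 44 mm across and 10 mm thick, on top. Origin: centre of its underside; z up. It slides on the desk
- foot_top (a point): centre of the top face of the furniture foot's cap, 66 to 90 mm above the desk
- foot_stem (a joint): how far the furniture foot's screw is turned out, 0 to 0.024 m: overall height is 66 mm plus this; stiff, it does not shift in this work
- gauge_axis (a point): height gauge (fixed): the point on the desk straight below its sprung foot. x points level into the V of its jaws, towards its column; z up. The two low steel jaws (18 mm high, 86 mm long) make a right-angled V open to -x, inner faces 50 mm from this point at 45 degrees either side of +x: the part's 100 mm base touches both when centred here
- gauge_column (a point): top of the gauge's upright steel column (24 mm thick), 92 mm behind the gauge axis along its x and 230 mm above the desk; below it a grey base plate 80 x 150 x 22 mm, from 66 to 146 mm behind the axis
- gauge_head (a joint): how far the gauge's head is slid down the column, m, 0 (top) to 0.078; friction holds it where it is left (about 9 N to move). The head is a grey block 30 (x) by 51 (y) by 60 mm tall over the gauge axis; at 0 its underside is 153 mm and the tip of the hanging sprung foot 125 mm above the desk; both go down as it grows
- knob_top (a point): centre of the top of the black press knob on the head, straight above the measuring axis: a flat round button 38 mm across and 12 mm thick on a 16 mm stalk, top 245 mm above the desk when gauge_head is 0; pressed straight down it slides the head down; it moves with the head and has no spring of its own
- gauge_foot (a joint): how far the sprung foot is pushed up into the head, m: 0 hanging free, 0.016 at its stop, half travel 0.008. Steel disc 26 mm across on a 10 mm stem, spring 1.2 N at first touch to 3.6 N at the stop. The top edge of the dark ring on the stem meets the head at half travel. Tip height = 125 mm - gauge_head + gauge_foot
- hex_key: bystander: chrome L-shaped hex key lying flat, 130 x 40 mm, 8 mm thick; origin under the middle of its long arm's length
- cam_bolt: bystander: steel cam bolt lying flat, 68 mm long, 15 mm across; origin under its middle
- mallet: bystander: walnut wooden mallet lying on the desk, 250 mm long, head 105 x 60 x 50 mm; origin under it, 90 mm from the head's centre
- bins: bystander: stacking tower of four purple plastic bins, 110 x 150 mm, 242 mm tall; origin under its centre
- mug: bystander: white mug, 80 mm across, 95 mm tall; origin under its centre
- tape: bystander: grey tape measure standing on edge, 72 x 38 x 68 mm; origin under its centre
- panel: bystander: small pale wooden panel lying flat, 200 x 120 x 16 mm; origin under its centre

How it is judged:
By the outcome, as a careful person would: the job done as asked, in the order asked, and still so for the second after the job is handed in, with the robot touching nothing.
It also fails if it takes over 50 s, if anything falls off the work surface, if the arm or the gripper's body presses on something with over 40 N, if the wrist force passes 120 N, or if a joint passes its speed limit or range.

### The arm

A 6-joint arm with a two-finger parallel gripper is mounted at the origin on the work surface. World frame = base frame: x ahead of the robot, y to its left, z up, the work surface at z = 0. Lengths are in mm, angles in rad, forces in N, time in s.
With the tool pointing down it reaches from about 275 to 825 mm from the base axis. Payload 4.9 kg.
Tool frame: the origin (TCP) lies at the very end of the fingers, on their centre line; the grasp point (between the pads) lies 19 mm behind it; z points along the fingers, y is the line along which they close (so a half turn about z gives the same grasp; the last joint's range is limited). The gripper opens to 85 mm and grips with 20 to 120 N. Pads are 22 mm wide; open, the fingers measure 114 mm over their backs; the gripper's body (76 mm by 85 mm) begins 54 mm behind the grasp point. The pads swing forward as they close: fully open they stand 13 mm farther back than shut.
Start: joints at [-1.407, 0.326, -0.193, 1.052, 0, 1.437], TCP at [161.392, -525.805, 231.281] pointing down, gripper open.
Joint ranges: [-2.65, 2.65], [-0.97, 1.79], [-1.3, 1.35], [-1.93, 2.1], [-1.47, 1.37], [-3.14, 3.14]. Speed limits (rad/s): [2.57, 2.57, 3.14, 3.14, 3.14, 3.14].

### API

Orientations are given as [roll, pitch, yaw] about the fixed x, y, z axes, in that order (R = Rz(yaw) Ry(pitch) Rx(roll)).
In Python, from bench import bot, solve_ik, imaging gives the robot as it stands. Calls block until the motion is done:
- bot.move_ptp(position, orientation): joint-space move of the TCP to a pose.
- bot.movel(position, rot=None, max_speed=150, threshold=None): straight line of the TCP; rot=None keeps the orientation; max_speed is the mean speed in mm/s. With threshold (N) it stops when the force on the tool has changed by that much, and returns True; else False.
- bot.move_j(angles): joint-space move.
- bot.grip(opening, effort=None): opening from 0.0 (shut) to 1.0 (fully open); effort is the grip in N (None keeps the last); returns when the fingers have stopped.
- bot.dwell(seconds).
- solve_ik(position, orientation): joint angles nearest the present ones, or None.
- bot.get_state(): the state.
- imaging.capture(name): name is "side" or "top"; returns the picture (420x560x3 uint8, blue, green, red); there is no depth.
- imaging.camera_model(name): a dict with "K" (3x3 intrinsics, pixels), "k1" (the pictures are not rectified: a ray, as slopes to the right and down, at radius r is drawn at 1 + k1 r^2 times it, then the intrinsics apply), "position" and "rotation" of the camera in the world. Camera axes: x right, y up, looking along -z (the intrinsics and any distortion apply to the point x, -y, -z); pixel columns grow to the right and rows downward; lengths in mm; the calibration is good to about 2 mm. A picture is of the moment at which its call begins. camera_model takes no time and is no camera call.
A pose or a line that the arm cannot do raises bot.IKError and nothing moves.
- bot.sign_off(): hands the job in; it is judged then, once.
The state is a dict: "t": time; "qpos": joint angles; "joint_velocities": joint speeds; "effort": joint torques, N m; "tcp_pos": TCP position; "orientation": TCP orientation; "contact_force": force on the tool from outside, world axes, zero at the start; "wrist_torque": the same for the moment, N m; "opening": opening from 0.0 (shut) to 1.0 (fully open); "gripper_force": force on a finger pad.
Only numpy, scipy, OpenCV 4.12 (cv2) and the standard library are available. Lean on these libraries where they do the work, as an engineer would, in place of code of your own. Each camera call takes 0.05 s, during which the arm holds its last target. There are 200 camera calls.

## Working session

There is one attempt and no reset: what is moved stays moved. The work goes in short steps, each a Python script; the robot and the scene stay as the last script left them, time stands still between calls to the robot, and variables do not carry over. Pictures are saved under pics/ and viewed, at most 10 in all, crops included, and the job is handed in when it is done.

```bash
mkdir -p pics; ls
python3 - <<'E'
from bench import bot, imaging
import cv2
for n in("side","top"):
    im=imaging.capture(n); cv2.imwrite(f"pics/{n}0.png",im)
    m=imaging.camera_model(n); print(n,m)
print(bot.get_state()["t"])
E
```

```text
pics
side {'K': array([[414.24405201,   0.        , 278.48245168],
       [  0.        , 414.24405201, 211.4697397 ],
       [  0.        ,   0.        ,   1.        ]]), 'k1': -0.05972185439970084, 'position': array([ 117.42541596, 1147.22346947,  824.10019846]), 'rotation': array([ 1.09341072,  0.01727056, -2.80916091])}
top {'K': array([[514.83270821,   0.        , 281.9980671 ],
       [  0.        , 514.83270821, 209.7569634 ],
       [  0.        ,   0.        ,   1.        ]]), 'k1': -0.010549064152334324, 'position': array([ 355.76367733,  -38.23645969, 1562.37983754]), 'rotation': array([ 0.1258293 ,  0.00929144, -1.55808065])}
0.1
```

View pics/side0.png

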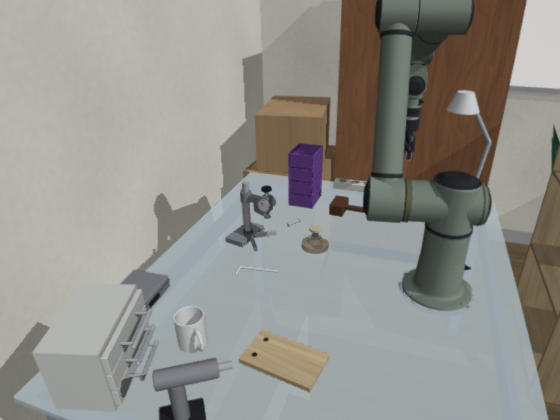

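View pics/top0.png

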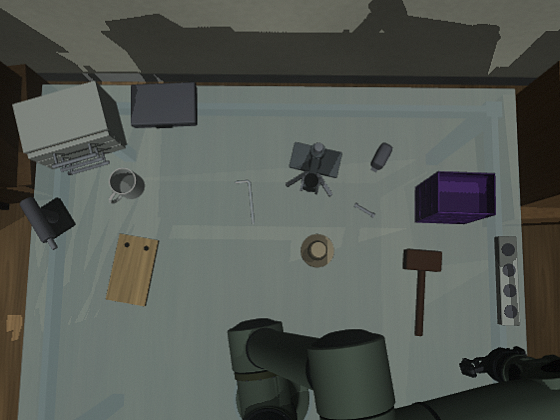

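The foot stands at about (318,250) in top and (315,243) in side. The gauge is at about (312,180) in top, with its jaws opening towards the robot. The path between the two looks clear; the cam bolt (365,209) and hex key (248,200) lie off to the sides.

```bash
cat > h.py <<'E'
import numpy as np, cv2
from scipy.spatial.transform import Rotation as R
from bench import bot, imaging, solve_ik
def cam(n):
    m=imaging.camera_model(n); return m["K"],m["k1"],np.array(m["position"]),R.from_euler("xyz",m["rotation"]).as_matrix()
def ray(n,uv):
    K,k,p,r=cam(n); d=cv2.undistortPoints(np.array([[uv]],float),K,np.array([k,0,0,0.]))[0,0]
    return p,r@np.array([d[0],-d[1],-1])
def plane(n,uv,z):
    p,d=ray(n,uv); return p+d*(z-p[2])/d[2]
def proj(n,P):
    K,k,p,r=cam(n); c=r.T@(np.array(P,float)-p); x=np.array([c[0],-c[1]])/-c[2]
    x=x*(1+k*(x@x)); return K[:2,:2]@x+K[:2,2]
def tri(a,b):
    p,d=ray("top",a); q,e=ray("side",b); d=d/np.linalg.norm(d); e=e/np.linalg.norm(e)
    s=np.linalg.lstsq(np.c_[d,-e],q-p,rcond=None)[0]; A=p+s[0]*d; B=q+s[1]*e
    return (A+B)/2,np.linalg.norm(A-B)
E
python3 - <<'E'
from h import *
t=cv2.imread("pics/top0.png"); s=cv2.imread("pics/side0.png")
a=cv2.resize(t[130:280,265:405],None,fx=4,fy=4,interpolation=cv2.INTER_CUBIC)[:600,:400]
a=cv2.resize(t[130:280,265:365],None,fx=4,fy=4,interpolation=cv2.INTER_CUBIC)
b=cv2.resize(s[165:265,220:345],None,fx=3.2*1,fy=3.2,interpolation=cv2.INTER_CUBIC)
b=cv2.resize(s[170:270,220:320],None,fx=4,fy=4,interpolation=cv2.INTER_CUBIC)
b=cv2.resize(s[165:265,222:339],None,fx=3.4,fy=3.4,interpolation=cv2.INTER_CUBIC)
c=np.zeros((600,800,3),np.uint8); c[:600,:400]=a; c[:b.shape[0],402:402+b.shape[1]]=b[:, :398]
cv2.imwrite("pics/crop.png",c)
for n,im,(x0,y0,x1,y1) in(("top",t,(285,225,350,280)),("side",s,(290,215,340,262))):
    h=cv2.cvtColor(im[y0:y1,x0:x1],cv2.COLOR_BGR2HSV)
    m=cv2.inRange(h,(8,60,40),(28,255,255)); 
    cs=max(cv2.findContours(m,cv2.RETR_EXTERNAL,cv2.CHAIN_APPROX_NONE)[0],key=cv2.contourArea)
    print(n,cv2.fitEllipse(cs)[0]+np.array([x0,y0]),cv2.fitEllipse(cs)[1:],cv2.boundingRect(cs)+np.array([x0,y0,0,0]))
    mc=cv2.inRange(h,(8,60,130),(28,255,255))
    print([ (cv2.contourArea(q),cv2.minEnclosingCircle(q)[0]+np.array([x0,y0])) for q in cv2.findContours(mc,cv2.RETR_EXTERNAL,cv2.CHAIN_APPROX_NONE)[0] if cv2.contourArea(q)>20])
print(plane("top",(318,250),10),plane("side",(315,245),10))
E
```

```text
top [327.87675476 254.58049965] ((6.327144622802734, 20.635061264038086), 20.839630126953125) [322 243  11  23]
[]Traceback (most recent call last):
  File "<stdin>", line 14, in <module>
cv2.error: OpenCV(4.12.0) /io/opencv/modules/imgproc/src/shapedescr.cpp:361: error: (-201:Incorrect size of input array) There should be at least 5 points to fit the ellipse in function 'fitEllipseNoDirect'
```

View pics/crop.png

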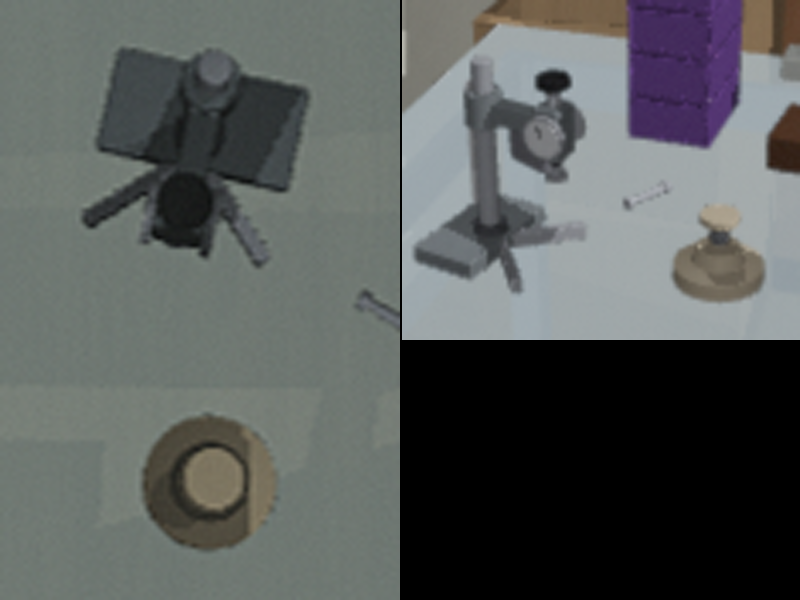

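The 4x top crop shows the foot base at (209,482), its cap at (214,478), the knob at (185,200) and the column top at (214,68). The base plate corners are (122,50), (307,90), (290,188) and (100,150), and the jaw ends are (93,217) and (263,257). In the side crop the knob top is at (553,78), the cap at (719,215) and the column top at (484,62).

Run:
```python
from h import *
np.set_printoptions(precision=1,suppress=True)
T=lambda u,v:(265+(u+.5)/4-.5,130+(v+.5)/4-.5)
S=lambda u,v:(222+(u-402+.5)/3.4-.5,165+(v+.5)/3.4-.5)
for n,a,b in(("knob",(185,200),(553,78)),("cap",(214,478),(719,215)),("col",(214,68),(484,62))):
    print(n,*tri(T(*a),S(*b)))
print("base rim",plane("top",T(209,482),20), "side",plane("side",S(718,264),20))
B=[plane("top",T(*p),22)[:2] for p in((122,50),(307,90),(290,188),(100,150))]
print("plate",B, np.mean(B,0)); 
d=(B[0]+B[1]-B[2]-B[3]);print("yaw",np.arctan2(d[1],d[0])); e=B[0]-B[1]; print("yaw from y",np.arctan2(-e[0],e[1])); e=B[3]-B[2]; print(np.arctan2(-e[0],e[1]))
print("jaw ends",plane("top",T(93,217),18),plane("top",T(263,257),18))
for P in([0,0,0],): pass
```

```text
knob [605.  -98.7 228.3] 0.26876493584398536
cap [ 430.8 -127.3   78.7] 0.929209664249816
col [ 692.7 -117.9  227.8] 3.4321237599897447
base rim [ 430.3 -127.2   20. ] side [ 429.9 -123.3   20. ]
plate [array([759.9, -59. ]), array([ 730.1, -200.7]), array([ 653.8, -187.6]), array([681.7, -43. ])] [ 706.4 -122.6]
yaw -0.18591271920134228
yaw from y -0.20777061480682357
-0.19015940858721378
jaw ends [630.5 -38.3  18. ] [ 601.2 -167.5   18. ]
```

```bash
cat >> h.py <<'E'
psi=-0.21; X=np.array([np.cos(psi),np.sin(psi)]); A=np.array([603.5,-99.]); F=np.array([430.5,-127.])
TILT=np.radians(30)
def P(xy,z): return [float(xy[0]),float(xy[1]),float(z)]
OR=[np.pi,-TILT,psi]; OR2=[np.pi,TILT,psi+np.pi]   # OR2 = half turn about tool z has roll pi, pitch -t ... checked below
E
python3 - <<'E'
from h import *
np.set_printoptions(precision=3,suppress=True)
s=bot.get_state(); print(s["orientation"],s["opening"])
r=R.from_euler("xyz",OR); r2=r*R.from_euler("z",np.pi); o2=list(r2.as_euler("xyz"))
print(r.as_matrix()[:,2],o2)
for o in(OR,o2):
  for xy,z in((F-75*X,180),(F-75*X,8),(A-46*X,8)): print(solve_ik(P(xy,z),o))
for xy in (A,): print(solve_ik(P(xy,260),[np.pi,0,psi]),solve_ik(P(xy,205),[np.pi,0,psi]))
E
```

```text
[-3.14  -0.     0.298] 1.0001606180981077
[ 0.489 -0.104 -0.866] [np.float64(-3.141592653589793), np.float64(0.5235987755982991), np.float64(2.931592653589793)]
[-0.701 -0.332 -1.143  0.288  0.238  2.708]
None
[-0.319  0.472 -0.984 -0.406  0.054  3.047]
[-0.701 -0.332 -1.143  0.288  0.238 -0.433]
None
[-0.319  0.472 -0.984 -0.406  0.054 -0.094]
[-0.283  0.427  0.031  1.175  0.     3.068] [-0.283  0.457 -0.063  1.051  0.     3.068]
```

```bash
cat >> h.py <<'E'
def ori(deg,flip=True): return [float(v) for v in (R.from_euler("xyz",[np.pi,-np.radians(deg),psi])*R.from_euler("z",np.pi*flip)).as_euler("xyz")]
E
python3 - <<'E'
from h import *
for t in(10,15,18,20,22,25):
  for b in (75,65,55): print(t,b,[solve_ik(P(F-b*X,z),ori(t)) is not None for z in(8,60,180)])
E
```

```text
10 75 [True, True, True]
10 65 [True, True, True]
10 55 [True, True, True]
15 75 [True, True, True]
15 65 [True, True, True]
15 55 [True, True, True]
18 75 [True, True, True]
18 65 [True, True, True]
18 55 [True, True, True]
20 75 [True, True, True]
20 65 [True, True, True]
20 55 [True, True, True]
22 75 [True, True, True]
22 65 [True, True, True]
22 55 [True, True, True]
25 75 [False, True, True]
25 65 [False, True, True]
25 55 [False, True, True]
```

Run:
```python
from h import *
bot.grip(0.75)
bot.move_ptp(P(F-72*X,180),ori(20))
bot.movel(P(F-72*X,9),max_speed=120)
print(bot.get_state()["contact_force"],bot.get_state()["opening"])
bot.movel(P(F-50*X,9),max_speed=80)
print(bot.movel(P(A-76*X,9),rot=ori(28),max_speed=40,threshold=15))
s=bot.get_state(); print(s["t"],s["tcp_pos"],s["contact_force"])
t=imaging.capture("top"); v=imaging.capture("side")
cv2.imwrite("pics/t1.png",t); cv2.imwrite("pics/s1.png",v)
c=np.zeros((480,800,3),np.uint8); c[:,:398]=cv2.resize(t[135:255,262:362],(398,480),interpolation=2); c[:,400:]=cv2.resize(v[160:280,215:315],(400,480),interpolation=2)
cv2.imwrite("pics/c1.png",c)
```

```text
[-0.17186072  0.22195431 -0.53132804] 0.7497377272528865
False
8.0667 [529.16548881 -83.1775776    9.02467973] [-1.76417722 -0.24202835 -0.99757171]
```

View pics/c1.png

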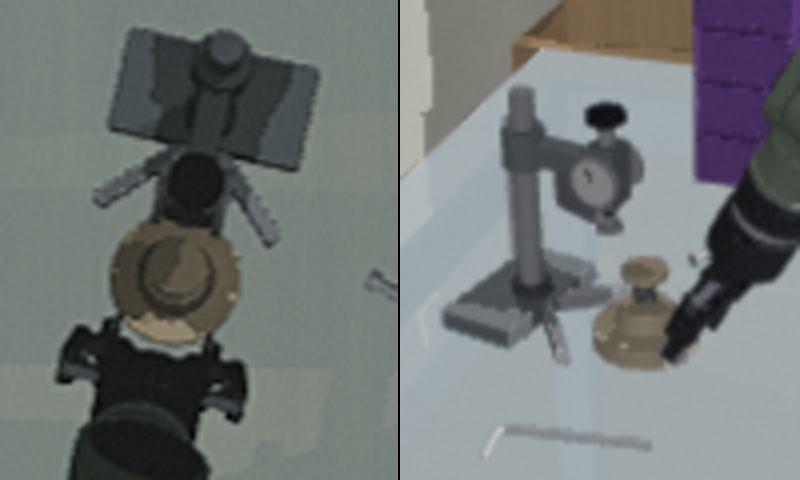

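Two fingers cradle the rim and the foot stands upright, about 30 mm short of home, with its base centre at (175,283) in the crop. I'll push it in with the cradle, then press with shut fingers, a flat front, so it can settle sideways against both jaws.

Run:
```python
from h import *
g=lambda: (lambda s:(round(s["t"],1),np.round(s["tcp_pos"],1),"x'=%.1f"%((np.array(s["tcp_pos"][:2])-A)@X),np.round(s["contact_force"],1)))(bot.get_state())
print(bot.movel(P(A-36*X,9),max_speed=25,threshold=6),g())
q=np.array(bot.get_state()["tcp_pos"][:2])
bot.movel(P(q-25*X,9)); bot.grip(0.0)
q0=np.array(bot.get_state()["tcp_pos"][:2])
print(g(),bot.movel(P(A-45*X,9),max_speed=25,threshold=10),g())
q=np.array(bot.get_state()["tcp_pos"][:2])
bot.movel(P(q-60*X,9)); bot.movel(P(q-100*X,120))
t=imaging.capture("top"); v=imaging.capture("side"); print(g())
cv2.imwrite("pics/t2.png",t); cv2.imwrite("pics/s2.png",v)
c=np.zeros((480,800,3),np.uint8); c[:,:398]=cv2.resize(t[135:215,275:341],(398,480),interpolation=2); c[:,400:]=cv2.resize(v[175:260,225:296],(400,480),interpolation=2)
cv2.imwrite("pics/c2.png",c)
```

```text
True (9.5, array([562.8, -90.1,   8.1]), "x'=-41.6", array([-2.4,  0.2,  3.5]))
(10.4, array([538.4, -84.9,   9. ]), "x'=-66.6", array([ 0.3,  0.2, -0.3])) True (10.9, array([546.9, -86.5,   7.9]), "x'=-58.0", array([-0.8,  1.2, -0.2]))
(12.5, array([448.8, -65.6, 119.1]), "x'=-158.2", array([0.5, 0.3, 0.1]))
```

View pics/c2.png

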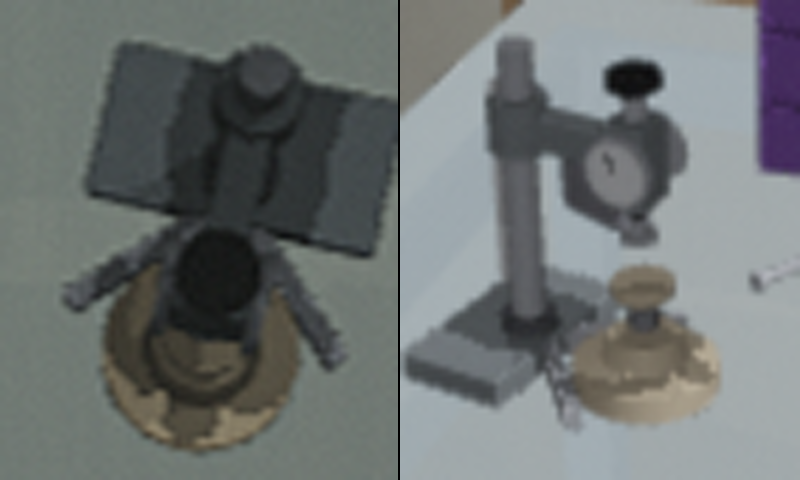

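Run:
```python
from h import *
Tp=lambda u,v:(275+(u+.5)/6.03-.5,135+(v+.5)/6-.5)
Y=np.array([-X[1],X[0]])
def loc(p): d=p[:2]-A; return np.round([d@X,d@Y],1)
for n,uv,z in(("base",(201.5,349),20),("knob",(219,270),228),("col",(267,74),228),("jawL",(75,297),18),("jawR",(335,357),18)): 
    p=plane("top",Tp(*uv),z); print(n,np.round(p,1),loc(p))
Sp=lambda u,v:(225+(u-400+.5)/5.634-.5,175+(v+.5)/5.647-.5)
for n,uv,z in(("cap",(643,284),79),("sprungfoot",(639,236),108),("knob",(634,76),228)): p=plane("side",Sp(*uv),z); print(n,np.round(p,1),loc(p))
```

```text
base [603.5 -99.6  20. ] [ 0.2 -0.6]
knob [605.3 -98.7 228. ] [1.7 0.6]
col [ 693.5 -119.3  228. ] [92.3 -1.1]
jawL [629.8 -35.7  18. ] [12.6 67.4]
jawR [ 600.5 -166.8   18. ] [ 11.2 -66.9]
cap [602.5 -96.8  79. ] [-1.4  1.9]
sprungfoot [ 608.5 -107.8  108. ] [ 6.7 -7.6]
knob [603.5 -95.7 228. ] [-0.7  3.2]
```

The base centre is within 1 mm of the axis estimate. I'll check that it's home with a second, slower and firmer push.

Run:
```python
from h import *
g=lambda: (lambda s:(round(s["t"],1),"x'=%.1f"%((np.array(s["tcp_pos"][:2])-A)@X),np.round(s["tcp_pos"][2],1),np.round(s["contact_force"],1)))(bot.get_state())
bot.movel(P(A-100*X,9)); bot.movel(P(A-64*X,9),max_speed=60)
print(g())
for i in range(24):
    h=bot.movel(P(A-(63.5-.5*i)*X,9),max_speed=15,threshold=14); s=g(); print(s)
    f=np.array(bot.get_state()["contact_force"][:2])@X
    if h or f<-11: print("stop",h); break
bot.movel(P(A-100*X,9)); bot.movel(P(A-140*X,200))
```

```text
(14.2, "x'=-64.5", np.float64(8.7), array([-0.3,  0.8, -0.9]))
(14.5, "x'=-63.9", np.float64(8.8), array([ 0.4,  0.1, -0.4]))
(14.7, "x'=-63.0", np.float64(9.0), array([-2. ,  0.4,  0.5]))
(15.0, "x'=-62.4", np.float64(9.0), array([ 0.1, -0.3, -0.8]))
(15.2, "x'=-61.9", np.float64(9.0), array([-0.2,  0.1, -0.1]))
(15.5, "x'=-61.4", np.float64(9.0), array([-0.8,  0.3, -0.6]))
(15.7, "x'=-60.9", np.float64(9.0), array([-0.2, -0.9,  0.3]))
(16.0, "x'=-60.4", np.float64(9.0), array([0.4, 0.3, 0.2]))
(16.2, "x'=-59.9", np.float64(9.0), array([ 0.3, -1.4, -0.6]))
(16.5, "x'=-59.5", np.float64(9.0), array([-0.3, -0.9, -0.4]))
(16.7, "x'=-59.0", np.float64(9.0), array([-0.2, -0.2, -0.4]))
(17.0, "x'=-58.4", np.float64(9.0), array([-0.6, -0.6,  0.2]))
(17.2, "x'=-58.1", np.float64(8.9), array([-0.4,  0.4, -0.3]))
(17.5, "x'=-57.8", np.float64(8.9), array([-0. ,  0.3,  0.8]))
(17.7, "x'=-57.6", np.float64(8.7), array([-3. ,  0.4,  2.3]))
(18.0, "x'=-57.5", np.float64(8.6), array([-5.3,  0.4,  3.3]))
(18.2, "x'=-57.4", np.float64(8.5), array([-5.7,  1.2,  4.3]))
(18.5, "x'=-57.4", np.float64(8.2), array([-8.3,  1. ,  6.1]))
(18.7, "x'=-57.4", np.float64(8.1), array([-8.2,  0.8,  5.9]))
(19.0, "x'=-57.3", np.float64(7.9), array([-10.2,   1.5,   6.6]))
(19.2, "x'=-57.2", np.float64(7.8), array([-10.7,   1.7,   8.4]))
(19.5, "x'=-57.1", np.float64(7.6), array([-11.5,   0.8,   7.8]))
stop False
```

Stiff contact at x' = -57.5 shows the foot is home. Next I'll find the knob by touch and press in steps while logging force.

```bash
cat >> h.py <<'E'
Kxy=np.array([604.5,-98.8])
def fz(n=4):
    o=[]
    for _ in range(n): bot.dwell(0.02); o.append(bot.get_state()["contact_force"][2])
    return np.mean(o)
E
python3 - <<'E'
from h import *
bot.move_ptp(P(Kxy-60*X,275),ori(0)); bot.movel(P(Kxy,262)); 
bot.movel(P(Kxy,240),max_speed=60)
print(bot.movel(P(Kxy,210),max_speed=12,threshold=4)); s=bot.get_state(); print(s["t"],s["tcp_pos"],fz())
z=s["tcp_pos"][2]
while z>204:
    z-=2; bot.movel(P(Kxy,z),max_speed=20); p=bot.get_state(); print(round(z,1),round(p["tcp_pos"][2],1),round(fz(),2))
print(bot.get_state()["t"])
t=imaging.capture("top"); v=imaging.capture("side"); cv2.imwrite("pics/s3.png",v)
cv2.imwrite("pics/c3.png",cv2.resize(v[175:260,225:296],(497,595),interpolation=2))
E
```

```text
True
24.4333 [604.53972284 -98.81145289 229.82241974] 4.012030362683792
227.8 228.3 5.45
225.8 226.2 5.56
223.8 224.1 4.72
221.8 222.0 4.92
219.8 219.9 4.82
217.8 217.8 4.43
215.8 215.8 4.56
213.8 213.8 3.93
211.8 211.8 4.19
209.8 209.8 4.29
207.8 207.8 3.93
205.8 205.8 4.56
203.8 203.8 4.01
28.6167
```

View pics/c3.png

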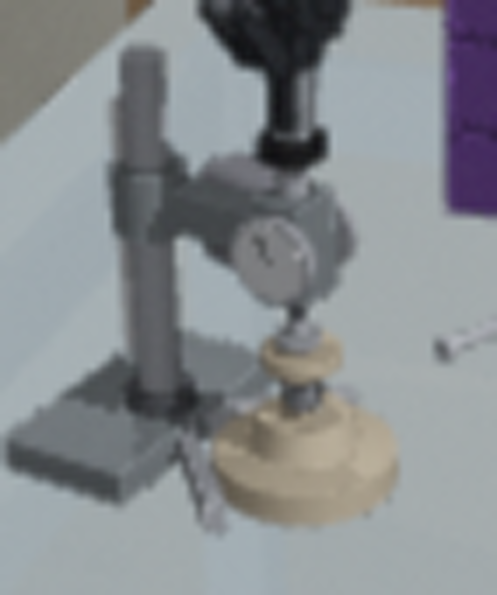

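The sprung foot (300,340) hangs a few mm above the cap top (302,352), which agrees with a cap about 79 mm high. I'll continue in 1 mm steps and watch for the spring.

Run:
```python
from h import *
z=203.8
while z>194.9:
    z-=1; bot.movel(P(Kxy,z),max_speed=20); p=bot.get_state(); print(round(z,1),round(p["tcp_pos"][2],1),round(fz(8),2))
print(bot.get_state()["t"])
v=imaging.capture("side"); cv2.imwrite("pics/s4.png",v)
cv2.imwrite("pics/c4.png",cv2.resize(v[205:245,245:295],(800,600),interpolation=2))
```

```text
202.8 202.9 5.13
201.8 201.9 5.41
200.8 201.0 5.78
199.8 200.2 6.3
198.8 199.2 6.97
197.8 198.3 7.08
196.8 197.3 7.08
195.8 196.3 7.04
194.8 195.4 7.55
32.1667
```

View pics/c4.png

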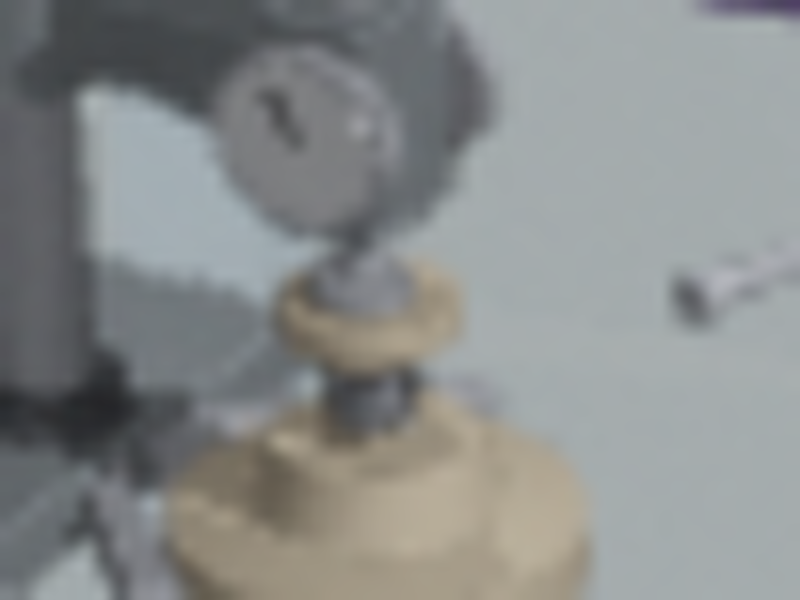

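Run:
```python
from h import *
print("px rows: tip at z=84,80,76:",[proj("side",[Kxy[0],Kxy[1],z]).round(2) for z in(84,80,76)])
for n in("s2","s3","s4"):
    im=cv2.imread(f"pics/{n}.png").astype(int)
    for c in (266,267,268):
        d=im[212:236,c,2]-im[212:236,c,0]  # red - blue: beige >0
        print(n,c,d.tolist())
im3=cv2.imread("pics/s3.png")[205:245,245:295]; im4=cv2.imread("pics/s4.png")[205:245,245:295]
cv2.imwrite("pics/c5.png",np.hstack([cv2.resize(i[5:35,8:38],(400,400),interpolation=0) for i in(im3,im4)]))
```

```text
px rows: tip at z=84,80,76: [array([267.37, 223.37]), array([267.4 , 224.32]), array([267.43, 225.26])]
s2 266 [-6, -4, -5, -6, -6, -4, -7, -9, -9, -8, 15, 23, 23, 20, 21, 22, 21, 13, -1, -4, 0, 9, 17, 19]
s2 267 [-6, -3, -5, -6, -6, -6, -7, -9, -9, -7, 16, 23, 23, 20, 20, 21, 22, 15, -2, -5, -4, 3, 17, 19]
s2 268 [-6, -5, -7, -5, -5, -6, -7, -10, -10, -5, 18, 23, 23, 19, 20, 21, 21, 14, -1, -5, -4, 1, 17, 18]
s3 266 [-4, -3, -3, -3, -4, -5, -7, -6, -7, -6, -6, -7, -6, 13, 27, 26, 24, 17, -2, -4, -3, 10, 20, 27]
s3 267 [-4, -3, -3, -3, -4, -6, -6, -6, -7, -8, -8, -8, -6, 9, 26, 27, 26, 20, 0, -6, -5, 3, 20, 27]
s3 268 [-7, -5, -5, -4, -7, -8, -7, -7, -7, -8, -8, -7, -7, 9, 26, 28, 27, 21, -1, -7, -6, 1, 25, 27]
s4 266 [-4, -4, -3, -3, -4, -3, -4, -4, -7, -7, -6, -7, -7, -2, 21, 25, 25, 18, -2, -4, -1, 8, 21, 27]
s4 267 [-5, -5, -3, -4, -4, -4, -4, -6, -7, -8, -8, -8, -7, -5, 18, 27, 26, 19, 1, -6, -6, 3, 20, 27]
s4 268 [-7, -8, -6, -6, -5, -6, -7, -7, -9, -8, -9, -7, -7, -3, 19, 27, 27, 20, -1, -7, -6, 1, 24, 27]
```

View pics/c5.png

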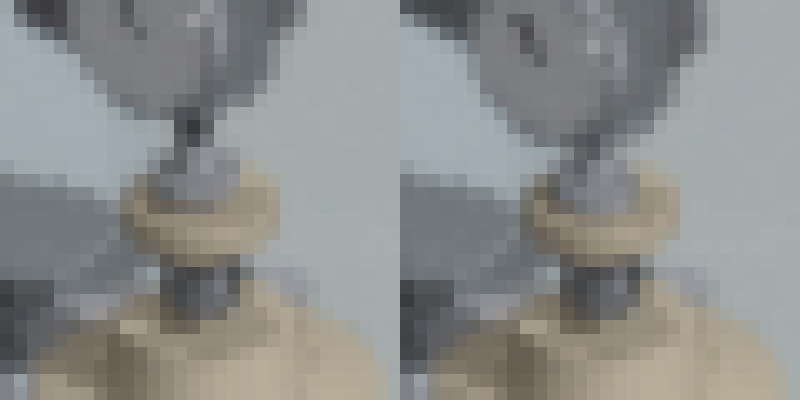

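The disc edge moved only 0.6 px (2.6 mm) while the head moved 8.4 mm, so the cap is about 81 mm high and the sprung foot is in by about 5.8 mm. It needs about 2.3 mm more.

Run:
```python
from h import *
z=194.8
while bot.get_state()["tcp_pos"][2]>193.25 and z>192.3:
    z-=.5; bot.movel(P(Kxy,z),max_speed=15); bot.dwell(.1)
print(z,bot.get_state()["tcp_pos"],fz(6))
bot.movel(P(Kxy,262),max_speed=100); bot.movel(P(Kxy-110*X,290),max_speed=200); 
print(bot.get_state()["t"])
v=imaging.capture("side"); t=imaging.capture("top"); cv2.imwrite("pics/s5.png",v); cv2.imwrite("pics/t5.png",t)
im4=cv2.imread("pics/s4.png")
cv2.imwrite("pics/c6.png",np.hstack([cv2.resize(i[205:245,248:288],(400,400),interpolation=0) for i in(im4,v)]))
for c in(266,267,268): print((v.astype(int)[212:236,c,2]-v.astype(int)[212:236,c,0]).tolist())
for i in(cv2.imread("pics/s3.png"),im4,v): print(i[214:226,266:269].mean(2).astype(int).T.tolist())
```

```text
192.3 [604.56434328 -98.83083523 193.02985597] 8.430936231232458
35.6333
[-5, -3, -2, -4, -4, -4, -4, -4, -4, -5, -5, -7, -7, -2, 20, 25, 24, 18, 0, -5, -3, 8, 20, 27]
[-7, -5, -4, -4, -4, -4, -4, -5, -5, -7, -7, -8, -8, -4, 20, 27, 26, 19, -1, -7, -5, 3, 20, 26]
[-8, -7, -6, -5, -5, -5, -4, -7, -8, -8, -8, -8, -8, -4, 20, 28, 27, 20, -2, -7, -6, 1, 25, 27]
[[126, 126, 124, 109, 84, 80, 93, 98, 97, 122, 120, 104], [124, 122, 118, 100, 79, 56, 77, 127, 130, 128, 131, 111], [110, 106, 100, 96, 102, 93, 116, 146, 148, 132, 133, 116]]
[[126, 126, 125, 127, 123, 109, 89, 100, 96, 111, 125, 114], [129, 125, 123, 123, 116, 96, 82, 91, 125, 129, 133, 126], [118, 126, 112, 106, 102, 96, 110, 126, 146, 138, 135, 135]]
[[125, 124, 125, 124, 125, 121, 104, 80, 91, 107, 124, 113], [123, 124, 124, 126, 121, 110, 92, 87, 110, 126, 132, 125], [118, 116, 116, 119, 106, 104, 106, 110, 126, 134, 133, 134]]
```

View pics/c6.png

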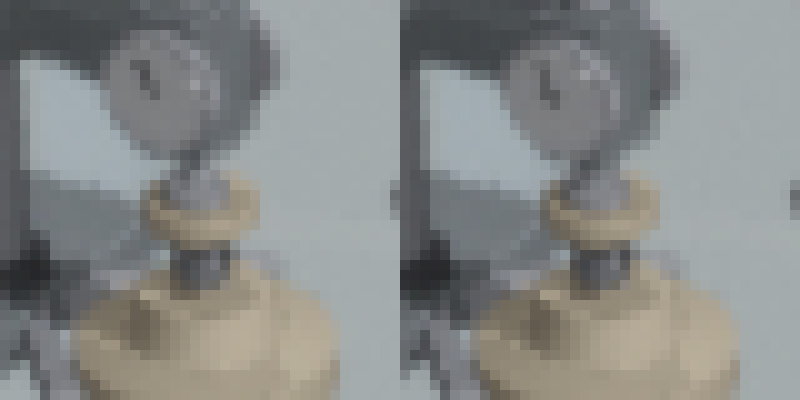

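The disc still sits on the cap at the same pixel edge, and the head has slid 2.4 mm further down, which puts the sprung foot in by about 8 mm. The arm is clear and touching nothing.

```bash
python3 -c "
from bench import bot
print(bot.get_state()['t'],bot.sign_off())"
```

```text
the job is handed in; nothing more can be done
35.7333 None
```

The job is handed in at 35.7 s: the furniture foot is home between both jaws, and the sprung foot stands on its cap, pushed in by about 8 mm (estimated to within about 1 mm; the pictures were too coarse to confirm it on the ring).

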